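Take a snap plug out of its vial with the tweezers squeezed to the mark

ROBOT

A 7-joint arm with a two-finger parallel gripper is mounted at the origin on a cart in front of the work surface, level with it; the furniture and walls round the work are solid. World frame = base frame: x ahead of the robot, y to its left, z up, the work surface at z = 0. Lengths are in m, angles in rad, forces in N, time in s.
With the tool pointing down it reaches from about 0.4 to 0.85 m from the base axis. Payload 10.4 kg.
Tool frame: the origin (TCP) lies at the centre of the arm's flange, where the gripper is bolted on; the fingertips stand 182 mm ahead of it and the grasp point (between the pads) lies r.grasp_offset ahead of it (r.grasp_offset is the distance from the TCP to the grasp point, in m); z points along the fingers, y is the line along which they close (so a half turn about z gives the same grasp; the last joint's range is limited). The gripper opens to 87 mm and grips with 3 to 60 N. Pads are 19 mm wide; open, the fingers measure 117 mm over their backs; the gripper's body (75 mm by 190 mm) begins 51 mm behind the grasp point.
Start: joints at [-1.225, 0.332, -0.065, 1.46, 0.022, 1.35, -0.088], TCP at [0.225, 0.583, 0.405] pointing down, gripper open.
Joint ranges: [-2.6, 2.6], [-0.5, 2.12], [-1.47, 1.34], [0.16, 2.42], [-1.27, 4.41], [0.06, 2.06], [-2.6, 2.6]. Speed limits (rad/s): [2.22, 2.22, 2.79, 2.79, 3.14, 3.14, 3.14].

INTERFACE

Orientations are given as a unit quaternion [x, y, z, w].
In Python, from bench import status, vision, job, spotter, r gives the robot as it stands. The module is installed in compiled form; this text tells all that it offers.
- The arm moves only by the tool play_rows, never from a script. Its argument "series" is a list of rows, each a list of 6 numbers: the shift along the tool's x, y, z each as a share of 150 mm, from -1 to 1, then the turn, a rotation vector about the tool's x, y, z each as a share of 30 degrees, from -1 to 1. In form: [[x, y, z, ax, ay, az], ...]. A call has 1 to 5 rows; each row is the pose to reach, as a shift and turn from the pose commanded when the call began, along the tool's axes at that moment; what a row does not reach only later rows make up. A row lasts 1/10 s, in which the tool goes at most 50 mm and 8.59 degrees, less where a joint would pass 70% of its speed; a pose out of reach is approached as far as the arm can. A call with a number of a shift or a turn outside -1 to 1 is refused whole. A call with a gripper value outside its range is refused whole. "fingers" is the opening, from -1 (shut) to 1 (fully open), set as the call begins (left out, the last holds). The fingers move at their own pace and stop on an object; "squeeze" is the grip in N (left out, the last holds). Time passes only in rows, so rows that repeat a pose let the fingers close. It gives the time, the measured TCP pose, the force, the opening and the grip force at its end, in the units of the state.
- status.read_state(): the state, without advancing time (a new reading comes with each control period).
- vision.camera(name): name is "side" or "top" or "wrist"; returns the picture (384x512x3 uint8, blue, green, red); there is no depth.
- vision.calibration(name): a dict with "fx", "fy", "cx", "cy" (pixels), "rvec" (rotation vector, rad) and "tvec" (3), from world to camera coordinates, as OpenCV has them; the wrist camera has in their place "T_tool_cam" (4x4, takes a point from camera to tool coordinates, whose origin is the TCP and whose axes are the flange's). Camera axes: x right, y down, z forward; pixel columns grow to the right and rows downward; lengths in m; the calibration is good to about 2 mm. A picture is of the moment at which its call begins: read the wrist's pose just before it. calibration takes no time and is no camera call.
- job.close_job(): hands the job in; it is judged then, once.
Trained networks look in the newest picture that a camera, given by its name, has taken for a name from the list of things; names that differ only in an ending like _2 or _b are one class to them, and where a whole thing is asked for, a point or a joint stands for the part that bears it (a point fixed in the world has none). Each returns a list of dicts, best first, with "conf" (0 to 1); they miss things now and then, are a little off and sometimes report something else, mostly with a low value. They report only what shows in the picture. A call takes as long as a camera call. They do not tell look-alikes from the thing itself.
- spotter.boxes_of(camera, name): "point" ([x, y, z] in m, in world coordinates, good to about 4 mm: the middle of the surface that is visible of it).
- spotter.regions_of(camera, name): "pixels" (384x512 bool, what is visible of it).
The state is a dict: "time": time; "joint_positions": joint angles; "joint_vel": joint speeds; "joint_torque": joint torques, N m; "ee_pos": TCP position; "eef_rot": TCP orientation; "ft_force": force on the tool from outside, world axes, zero at the start; "torque": the same for the moment, N m; "width": finger opening in m; "grip_force": force on a finger pad.
Only numpy, scipy, OpenCV 4.12 (cv2) and the standard library are available. Lean on these libraries where they do the work, as an engineer would, in place of code of your own. Each camera call takes 0.05 s, during which the arm holds its last target. There are 200 camera calls.

TASK

Flip open the orange-capped vial in the rack (leave the other two shut), then take the bent-tip tweezers off their rest and reach into the open vial with a tip on either side of the white snap plug. Squeeze until the red pointer stands at the green mark on the tweezers' scale (12 mm between the tips: enough to hold the plug by its sprung arms without overbending them), lift the plug out, and finish while still holding it like that, upright and steady, clear above its vial. Touch the plug with the tweezers only, and leave the loupe, the micrometer and the loose moulded part where they are.

Things in the scene. Friction and masses are not known exactly. Their poses are not given: they have to be found in the camera images.
- rack: white fixed sample rack, 74 x 212 mm and 22 mm high, holding three vials in a row along its y, 64 mm apart. Origin: centre of its underside on the bench; x points away from the robot, the cap tabs stick out over its -x edge
- vial_orange: the clear vial with the orange hinged cap, fixed in the rack in any of its three places: 50 mm outside, 44 mm inside, rim 36 mm and inner floor 3 mm above the origin. Origin: centre of its underside, 6 mm above the bench; axes as the rack's
- cap_orange (a joint): orange cap's hinge, rad: 0 shut, grows as it opens, 1.57 upright, 2.0 fully open (leaning back). Stiff (friction about 0.02 N m): stays where it is left. The axis lies along the vial's y, 29 mm beyond the vial's centre (+x), 36 mm above its origin; the cap is 52 mm across, 5 mm thick
- tab_orange (a point): outer part of the orange cap's thumb tab, the place to pinch it: the tab is 14 mm wide (vial's y), 5 mm thick, sticks out 16 mm from the cap; this point is at mid thickness, 7 mm in from its end and 69 mm from the hinge axis, 45 mm above the bench when shut
- cap_blue (a joint): blue cap's hinge, rad, 0 shut; to be left shut
- cap_grey (a joint): grey cap's hinge, rad, 0 shut; to be left shut
- plug: white moulded snap plug standing on the orange vial's floor: 22 mm round flange, 5 mm thick, and two sprung arms on its +y and -y side, 26 mm high in all; arm heads 11 mm wide in x, 16 to 26 mm up, 17 mm over their outer faces when free, upright and 12 mm apart at the mark (about 2 N). About 15 g. Origin: centre of the underside, z up; its y within 0.1 rad of the vial's
- plug_arm_left (a joint): how far the plug's +y arm is bent inward, rad: 0 free, 0.12 at the marked gap, over 0.23 overbent
- plug_arm_right (a joint): the same for the plug's -y arm
- tweezers: steel sprung tweezers, 60 g, level on the rest. Origin: midway between the legs at the ridged finger plates, legs' mid height, 52 mm above the bench; x to the tips, y across the legs, z up. Tips 85 mm ahead, bent straight down to 36 mm below the origin, 6 mm (x) by 3 mm thick. Plates 28 mm long, 12 mm high; over their outer faces 27 mm when free, 18 mm at the mark (nearly parallel)
- tweezers_leg (a joint): closing angle of the sprung -y leg about the spring root (85 mm behind the plates), rad: 0 free (tips 30 mm apart), 0.106 at the mark (12 mm), 0.16 the limit; gap = 30 mm - 170 mm x angle. 1 mm at the plates is about 1.8 mm at the tips. Squeezing the empty tweezers takes about 3 N on the plates at first and 6 N at the mark, 10 N with the plug between the tips
- scale_mark (a point): green mark (12 mm tip gap) on the white scale strip that crosses above the legs 36 mm ahead of the plates, 10 mm above the legs' mid height; black lines mark 24, 18 and 6 mm; the red pointer on the -y leg moves over it
- tip_fixed (a point): lower end of the +y leg's tip, on its inner face, 2 mm above the end
- tip_moving (a point): lower end of the -y leg's tip, on its inner face, 2 mm above the end; the distance between the two tip points is the tip gap
- rest: fixed tool rest: blue base plate 150 x 64 mm, 6 mm thick, with two black supports 47 mm high (62 mm behind and 58 mm ahead of the plates) on which the legs lie between small end lugs 7 mm higher. Free room 50 mm either side of the plates along the legs. Origin: centre of its underside; x as the tweezers'
- loupe: black loupe, 40 mm across and 44 mm high, a bystander
- micrometer: micrometer, 50 x 140 x 19 mm, a bystander
- moulded_part: loose white moulded spindle part, 24 mm across and 27 mm high, a bystander
There are look-alikes about, which are no part of the job. Of the things that look like the tweezers, the larger one is meant.

How it is judged:
By the outcome, as a careful person would: the job done as asked, in the order asked, and still so for the second after the job is handed in, while the arm keeps its last pose, push and grip.
It also fails if it takes over 61 s, if anything falls off the work surface, if the arm or the gripper's body presses on something with over 40 N, if the wrist force passes 120 N, or if a joint passes its speed limit or range.

## Working session

There is one attempt and no reset: what is moved stays moved. The work goes in short steps, Python scripts to look and compute and a tool call to move; the robot and the scene stay as the last step left them, time stands still between calls to the robot, and variables do not carry over. Pictures are saved under pics/ and viewed, at most 10 in all, crops included, and the job is handed in when it is done.

Besides the shell and the picture viewer there is one more tool, called after "Request:" as name(argument=value, ...), one argument or row to a line, values as JSON. play_rows: Moves the arm, as the interface text tells. Shift numbers are shares of 150 mm and turn numbers shares of 30 degrees, none past 1 either way. Its arguments: {"type":"object","properties":{"series":{"type":"array","items":{"type":"array","items":{"type":"number"}}},"fingers":{"type":"number"},"squeeze":{"type":"number"}},"required":["series"]}

```bash
mkdir -p pics
cat > h.py <<'E'
import numpy as np, cv2
from scipy.spatial.transform import Rotation as R
from bench import status, vision, job, spotter, r
def snap(cam, fn=None):
    s=status.read_state(); im=vision.camera(cam); 
    if fn: cv2.imwrite('pics/'+fn, im)
    return s,im
def cam(name,s=None):
    c=vision.calibration(name); K=np.array([[c['fx'],0,c['cx']],[0,c['fy'],c['cy']],[0,0,1.]])
    if 'T_tool_cam' in c:
        T=np.eye(4);T[:3,:3]=R.from_quat(s['eef_rot']).as_matrix();T[:3,3]=s['ee_pos'];T=T@np.array(c['T_tool_cam'])
        W=np.linalg.inv(T); return K,W[:3,:3],W[:3,3]
    return K,cv2.Rodrigues(np.array(c['rvec'],float))[0],np.array(c['tvec'],float).ravel()
def proj(P,C):
    K,Rm,t=C; q=(np.atleast_2d(P)@Rm.T+t)@K.T; return q[:,:2]/q[:,2:]
def onz(uv,z,C):
    K,Rm,t=C; o=-Rm.T@t; out=[]
    for u in np.atleast_2d(uv):
        d=Rm.T@np.linalg.solve(K,[u[0],u[1],1]); out.append(o+d*(z-o[2])/d[2])
    return np.array(out)
def mv(target_p=None,target_rot=None,s=None):
    "shares for the play_rows call to a TCP target"
    s=s or status.read_state(); A=R.from_quat(s['eef_rot'])
    d=A.inv().apply(np.array(target_p)-s['ee_pos'])/0.15
    w=(A.inv()*target_rot).as_rotvec()/np.radians(30) if target_rot is not None else np.zeros(3)
    return np.round(d,4),np.round(w,4)
E
python3 - <<'E'
from h import *
np.set_printoptions(precision=4,suppress=True)
s,im=snap('top','top0.png'); 
for n in ['vial_orange','tab_orange','cap_orange','tweezers','scale_mark','rack','rest','plug','tip_fixed','loupe','micrometer','moulded_part']:
    print(n,[(np.round(b['point'],4),round(b['conf'],2)) for b in spotter.boxes_of('top',n)[:4]])
snap('side','side0.png')
print(r.grasp_offset,s)
for c in('top','side','wrist'): print(vision.calibration(c))
E
```

```text
vial_orange [(array([0.6242, 0.0965, 0.0493]), 0.81)]
tab_orange [(array([0.6282, 0.1019, 0.047 ]), 0.65)]
cap_orange [(array([0.6253, 0.1014, 0.0466]), 0.6)]
tweezers [(array([ 0.5062, -0.2166,  0.058 ]), 0.75), (array([ 0.6584, -0.0453,  0.0246]), 0.44)]
scale_mark [(array([ 0.6633, -0.0431,  0.0163]), 0.65), (array([0.6291, 0.1504, 0.0229]), 0.63), (array([ 0.5058, -0.2182,  0.0615]), 0.52), (array([0.6295, 0.0986, 0.0494]), 0.23)]
rack [(array([0.6273, 0.1523, 0.0253]), 0.95), (array([ 0.7164, -0.2966,  0.0178]), 0.64)]
rest [(array([ 0.4938, -0.21  ,  0.0058]), 0.7)]
plug [(array([ 0.7203, -0.2958,  0.0149]), 0.75)]
tip_fixed [(array([ 0.5116, -0.2124,  0.0538]), 0.5), (array([0.6337, 0.1667, 0.0489]), 0.26)]
loupe [(array([ 0.5041, -0.218 ,  0.0606]), 0.58)]
micrometer [(array([ 0.7157, -0.2938,  0.0137]), 0.76)]
moulded_part [(array([0.4748, 0.002 , 0.0108]), 0.39)]
0.1635 {'time': 0.0, 'joint_positions': array([-1.2246,  0.3329, -0.0647,  1.4609,  0.0216,  1.3499, -0.0885]), 'joint_vel': array([-0.0001, -0.0001, -0.0002, -0.0008,  0.0006, -0.0004, -0.0009]), 'joint_torque': a
[... 301 characters left out ...]
: 0.08695421384058852}
{'fx': 361.1765230730678, 'fy': 361.1765230730678, 'cx': 255.9667721966839, 'cy': 185.6767977861887, 'rvec': array([ 1.9851, -2.2248,  0.2476]), 'tvec': array([0.0919, 0.5754, 0.9518])}
{'fx': 437.6917969028413, 'fy': 437.6917969028413, 'cx': 258.69182566828016, 'cy': 193.19540398472205, 'rvec': array([ 2.2169, -0.4408,  0.2085]), 'tvec': array([-0.5209,  0.1961,  1.1255])}
{'fx': 335.48832141512526, 'fy': 335.48832141512526, 'cx': 257.30393729212796, 'cy': 194.25365900815518, 'T_tool_cam': array([[-0.0007, -0.9536, -0.3011,  0.0842],
       [ 1.    , -0.0005, -0.0007, -0.0011],
       [ 0.0005, -0.3011,  0.9536,  0.0194],
       [ 0.    ,  0.    ,  0.    ,  1.    ]])}
```

View pics/top0.png

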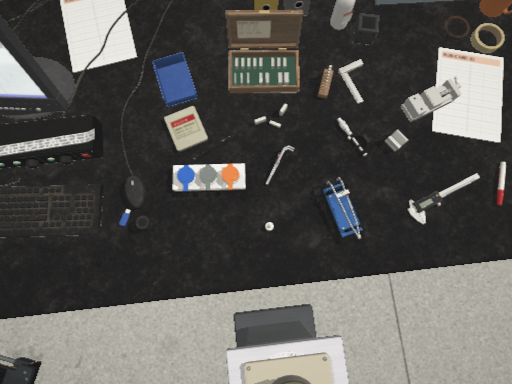

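View pics/side0.png

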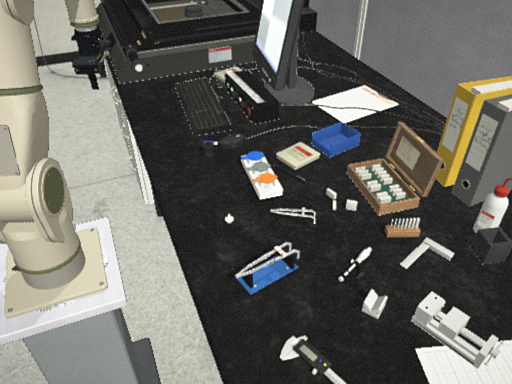

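Top view: the rack is at about (172–246, 163–191), with the orange vial on the right at (230,174). The tweezers are on the blue rest at about (343,208), and the loose part is at (269,227). The side view shows the same layout, with smaller decoy tweezers at (295,213). I'll move in to look closer.

Request:
play_rows(
  series=[
    [-0.27, -0.17, 0.02, 0, 0, 0],
    [-0.54, -0.35, 0.05, 0, 0, 0],
    [-0.8, -0.52, 0.07, 0, 0, 0],
  ],
)

```text
time: 1.0
ee_pos: [0.31, 0.4653, 0.394]
eef_rot: [0.183, 0.983, -0.0, 0.0]
ft_force: [0.7, 0.8, -0.3]
width: 0.0869
grip_force: 0.0
```

Request:
play_rows(
  series=[
    [-0.27, -0.17, 0.02, 0, 0, 0],
    [-0.54, -0.35, 0.05, 0, 0, 0],
    [-0.8, -0.52, 0.07, 0, 0, 0],
  ],
)

```text
time: 1.3
ee_pos: [0.3938, 0.3489, 0.3838]
eef_rot: [0.184, 0.983, 0.0, 0.0]
ft_force: [0.8, 0.3, 0.0]
width: 0.0867
grip_force: 0.0
```

Request:
play_rows(
  series=[
    [-0.27, -0.17, 0.02, 0, 0, 0],
    [-0.54, -0.35, 0.05, 0, 0, 0],
    [-0.8, -0.52, 0.07, 0, 0, 0],
  ],
)

```text
time: 1.6
ee_pos: [0.4776, 0.2329, 0.3734]
eef_rot: [0.183, 0.983, 0.0, 0.0]
ft_force: [0.4, 0.4, -0.1]
width: 0.0871
grip_force: 0.0
```

Request:
play_rows(
  series=[
    [-0.27, -0.17, 0.02, 0, 0, -0.2],
    [-0.54, -0.35, 0.05, 0, 0, -0.4],
    [-0.8, -0.52, 0.07, 0, 0, -0.7],
    [-0.8, -0.52, 0.07, 0, 0, -0.7],
    [-0.8, -0.52, 0.07, 0, 0, -0.7],
  ],
)

```text
time: 2.1
ee_pos: [0.561, 0.1177, 0.3625]
eef_rot: [0.003, 1.0, -0.0, -0.0]
ft_force: [0.1, 0.7, -0.1]
width: 0.0869
grip_force: 0.0
```

Run:
```python
from h import *
np.set_printoptions(precision=4,suppress=True)
s,im=snap('wrist','w1.png'); print(s['time'],s['ee_pos'],s['eef_rot'],s['joint_positions'])
for n in ['vial_orange','tab_orange','rack','plug']:
    print(n,[(np.round(b['point'],4),round(b['conf'],2)) for b in spotter.boxes_of('wrist',n)[:3]])
```

```text
2.1 [0.561  0.1177 0.3625] [ 0.0027  1.     -0.0001 -0.0001] [-0.5305  0.245   0.2863  1.6749 -0.0725  1.2324  1.3373]
vial_orange [(array([0.6221, 0.1005, 0.046 ]), 0.95)]
tab_orange [(array([0.6235, 0.1014, 0.0497]), 0.79)]
rack [(array([0.6121, 0.1426, 0.0197]), 0.57)]
plug []
```

View pics/w1.png

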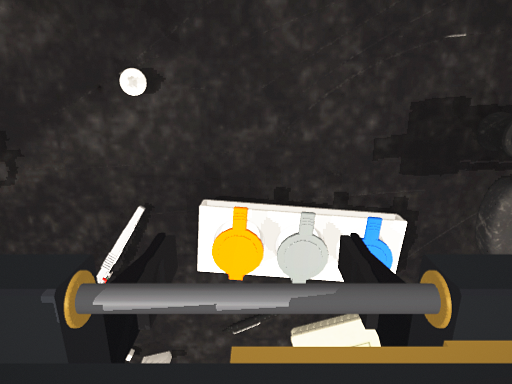

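Wrist view: the orange cap's disc is at about (238,250), and its tab points towards the robot at (240,215). The rack is slightly rotated. The fingers don't hide the tab. I'll fit it by colour.

```bash
cat >> h.py <<'E'
def orange(im):
    h=cv2.cvtColor(im,cv2.COLOR_BGR2HSV); return cv2.inRange(h,(8,150,120),(25,255,255))
E
python3 - <<'E'
from h import *
np.set_printoptions(precision=4,suppress=True)
s=status.read_state(); C=cam('wrist',s); im=cv2.imread('pics/w1.png')
m=orange(im); m[:, :180]=0; m[:,290:]=0; m[282:]=0
n,l,st,ce=cv2.connectedComponentsWithStats(m); i=1+st[1:,4].argmax(); ys,xs=np.where(l==i); print(st[i])
P=onz(np.c_[xs,ys],0.047,C)[:,:2]
x0=P[:,0].min(); tab=P[P[:,0]<x0+0.012]
print('tab end x',x0,'tab y',tab[:,1].min(),tab[:,1].max(),tab.mean(0))
# disc from widest
d=P[P[:,0]>x0+0.02]; print('disc y range',d[:,1].min(),d[:,1].max(), 'x max',P[:,0].max())
g=((im.min(2)>200)).astype(np.uint8); g[:190]=0;g[284:]=0;g[:,:180]=0;g[:,420:]=0
# front top edge of the rack: first white pixel per column
cols=[c for c in range(206,405,4) if g[:,c].any()]
e=np.array([[c,np.argmax(g[:,c])] for c in cols]); E=onz(e,0.0,C); E2=onz(e,0.022,C)
print(e[::6].tolist())
k=np.polyfit(E2[:,1],E2[:,0],1); print('slope dx/dy',k, 'base', np.polyfit(E[:,1],E[:,0],1))
E
```

```text
[ 212  207   52   74 2285]
tab end x 0.5815211883318033 tab y 0.09671605824971058 0.11009283101564118 [0.5871 0.1032]
disc y range 0.07517575072538274 0.12528293048822806 x max 0.6596372051072998
[[206, 200], [230, 202], [254, 204], [278, 206], [302, 208], [326, 209], [350, 211], [374, 213], [398, 220]]
slope dx/dy [0.089  0.5766] base [0.089  0.5843]
```

Request:
play_rows(
  series=[
    [-0.16, -0.09, 0.3, 0, 0, 0.158],
    [-0.16, -0.09, 0.6, 0, 0, 0.158],
    [-0.163, -0.091, 0.75, 0, 0, 0.158],
    [-0.163, -0.091, 0.75, 0, 0, 0.158],
  ],
  fingers=-0.25,
  squeeze=8,
)

```text
time: 2.75
ee_pos: [0.5834, 0.106, 0.2468]
eef_rot: [0.042, 0.999, -0.001, -0.003]
ft_force: [-0.4, 0.6, 1.1]
width: 0.063
grip_force: 0.0
```

Run:
```python
from h import *
np.set_printoptions(precision=4,suppress=True)
s,im=snap('wrist','w2.png'); print(s['ee_pos'],s['eef_rot'],s['width'])
C=cam('wrist',s)
m=orange(im); n,l,st,ce=cv2.connectedComponentsWithStats(m); print(st[1:],ce[1:])
print(proj([s['ee_pos']+R.from_quat(s['eef_rot']).apply([0,0,.182])],C), proj([[0.5884,0.1037,.0475],[0.5815,0.104,.0475]],C))
```

```text
[0.5834 0.106  0.2468] [ 0.042   0.9991 -0.0009 -0.003 ] 0.06300047803569499
[[ 221  239   61   45 1296]
 [ 112  271   25   57  681]
 [ 379  271   24   57  677]
 [ 177  313  335   50 7827]] [[250.5671 265.2778]
 [121.5154 299.395 ]
 [393.2555 299.5214]
 [333.1918 347.0977]]
[[259.1424 253.0601]] [[256.5866 249.0937]
 [256.0928 238.425 ]]
```

View pics/w2.png

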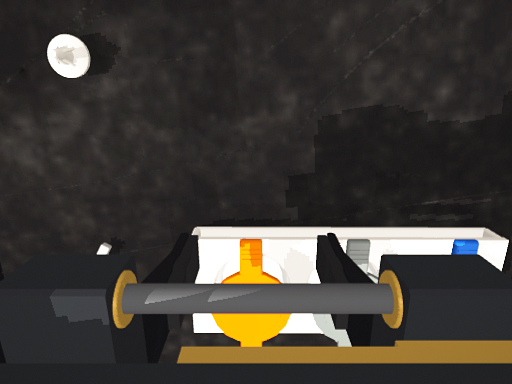

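Wrist view: the tab is at about column 251, with its end at row 239, and the finger midline is at about 257. So I need to shift about 3 mm towards −y. The rack edge looks level, so the yaw is right. I'll let the fingers close partway, then go down.

Request:
play_rows(
  series=[
    [0, -0.02, 0, 0, 0, 0],
    [0, -0.02, 0, 0, 0, 0],
    [0, -0.02, 0, 0, 0, 0],
    [0, -0.02, 0, 0, 0, 0],
    [0, -0.02, 0, 0, 0, 0],
  ],
)

```text
time: 3.3
ee_pos: [0.5848, 0.1023, 0.2507]
eef_rot: [0.042, 0.999, 0.0, 0.0]
ft_force: [0.5, -0.0, -0.0]
width: 0.0331
grip_force: 0.0
```

Request:
play_rows(
  series=[
    [0, 0, 0.1, 0, 0, 0],
    [0, 0, 0.187, 0, 0, 0],
    [0, 0, 0.187, 0, 0, 0],
    [0, 0, 0.187, 0, 0, 0],
  ],
)

```text
time: 3.7
ee_pos: [0.5845, 0.1022, 0.2213]
eef_rot: [0.042, 0.999, -0.0, -0.001]
ft_force: [0.2, 0.0, -0.3]
width: 0.0327
grip_force: 0.0
```

Request:
play_rows(
  series=[
    [0, 0, 0, 0, 0, 0],
    [0, 0, 0, 0, 0, 0],
    [0, 0, 0, 0, 0, 0],
    [0, 0, 0, 0, 0, 0],
    [0, 0, 0, 0, 0, 0],
  ],
  fingers=-1,
)

```text
time: 4.2
ee_pos: [0.5848, 0.1019, 0.2224]
eef_rot: [0.043, 0.999, -0.0, 0.0]
ft_force: [-0.5, -2.5, 1.2]
width: 0.0139
grip_force: 8.0
```

Request:
play_rows(
  series=[
    [-0.008, 0, -0.072, 0, 0, 0],
    [-0.027, 0, -0.141, 0, 0, 0],
    [-0.057, 0, -0.206, 0, 0, 0],
    [-0.095, 0, -0.267, 0, 0, 0],
    [-0.143, 0, -0.322, 0, 0, 0],
  ],
)

```text
time: 4.7
ee_pos: [0.6066, 0.1001, 0.2715]
eef_rot: [0.043, 0.999, -0.0, 0.0]
ft_force: [0.3, -4.9, -1.9]
width: 0.0135
grip_force: 8.0
```

Request:
play_rows(
  series=[
    [-0.054, 0, -0.046, 0, 0, 0],
    [-0.115, 0, -0.084, 0, 0, 0],
    [-0.182, 0, -0.112, 0, 0, 0],
    [-0.251, 0, -0.13, 0, 0, 0],
    [-0.323, 0, -0.137, 0, 0, 0],
  ],
)

```text
time: 5.2
ee_pos: [0.6553, 0.096, 0.2915]
eef_rot: [0.043, 0.999, -0.0, 0.0]
ft_force: [-1.5, -3.8, -2.1]
width: 0.0134
grip_force: 8.0
```

Request:
play_rows(
  series=[
    [-0.048, 0, 0, 0, 0, 0],
    [-0.095, 0, 0.006, 0, 0, 0],
    [-0.142, 0, 0.017, 0, 0, 0],
    [-0.188, 0, 0.032, 0, 0, 0],
    [-0.188, 0, 0.032, 0, 0, 0],
  ],
)

```text
time: 5.7
ee_pos: [0.6833, 0.0936, 0.286]
eef_rot: [0.043, 0.999, -0.0, 0.0]
ft_force: [0.7, -5.4, 2.0]
width: 0.0133
grip_force: 8.0
```

Run:
```python
from h import *
s,im=snap('side'); C=cam('side')
p=proj([[0.63,0.1,0.08]],C)[0].astype(int); print(p)
c=im[p[1]-80:p[1]+60,p[0]-90:p[0]+90]; cv2.imwrite('pics/s2.png',cv2.resize(c,None,fx=4,fy=4,interpolation=cv2.INTER_CUBIC))
```

```text
[266 168]
```

View pics/s2.png

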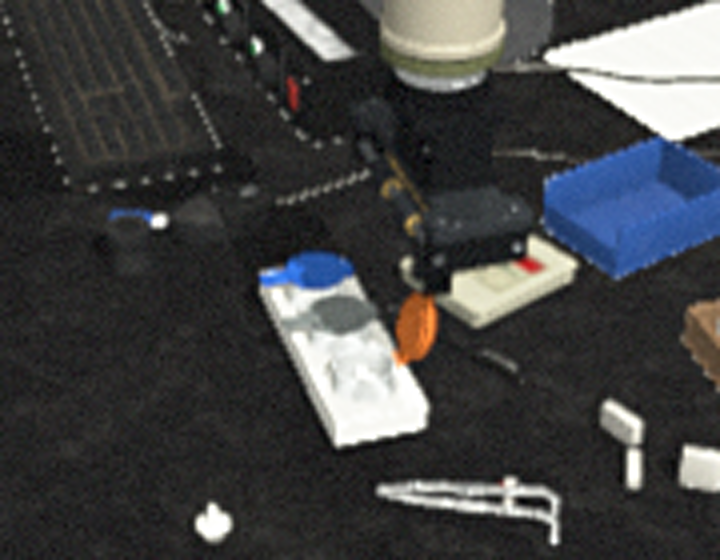

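The cap is standing open and leaning back, and the other two are shut. I'll release and go to the tweezers.

Request:
play_rows(
  series=[
    [0, 0, 0, 0, 0, 0],
    [0, 0, 0, 0, 0, 0],
    [0, 0, 0, 0, 0, 0],
    [0, 0, -0.2, 0, 0, 0],
    [0, 0, -0.5, 0, 0, 0],
  ],
  fingers=-0.2,
)

```text
time: 6.25
ee_pos: [0.6815, 0.0949, 0.3592]
eef_rot: [0.042, 0.999, -0.0, -0.003]
ft_force: [0.2, -0.4, 0.3]
width: 0.0341
grip_force: 0.0
```

Request:
play_rows(
  series=[
    [0.1, -0.2, -0.1, 0, 0, 0],
    [0.2, -0.45, -0.1, 0, 0, 0],
    [0.3, -0.7, -0.1, 0, 0, 0],
    [0.4, -1.0, -0.1, 0, 0, 0],
  ],
  fingers=1,
)

```text
time: 6.65
ee_pos: [0.6091, -0.0499, 0.3765]
eef_rot: [0.041, 0.999, 0.001, 0.0]
ft_force: [1.4, 1.2, 0.1]
width: 0.059
grip_force: 0.0
```

Request:
play_rows(
  series=[
    [0.1, -0.25, 0, 0, 0, 0],
    [0.2, -0.5, 0, 0, 0, 0],
    [0.3, -0.75, 0, 0, 0, 0],
    [0.4, -1.0, 0, 0, 0, 0],
    [0.4, -1.0, 0, 0, 0, 0],
  ],
)

```text
time: 7.15
ee_pos: [0.5345, -0.2002, 0.3769]
eef_rot: [0.046, 0.999, -0.001, 0.0]
ft_force: [0.5, -0.6, 0.0]
width: 0.0865
grip_force: 0.0
```

Run:
```python
from h import *
np.set_printoptions(precision=4,suppress=True)
s,im=snap('wrist','w3.png'); print(s['time'],s['ee_pos'],s['eef_rot'],s['joint_positions'])
for n in ['tweezers','scale_mark','tip_fixed','rest']:
    print(n,[(np.round(b['point'],4),round(b['conf'],2)) for b in spotter.boxes_of('wrist',n)[:3]])
```

```text
7.15 [ 0.5345 -0.2002  0.3769] [ 0.0464  0.9989 -0.0007  0.0002] [-0.1146  0.2369  0.4604  1.6709 -0.1086  1.2585  1.846 ]
tweezers [(array([ 0.4986, -0.2206,  0.0569]), 0.96), (array([ 0.6362, -0.0324,  0.0097]), 0.94)]
scale_mark [(array([ 0.5024, -0.2248,  0.0559]), 0.82), (array([ 0.6419, -0.0311,  0.0101]), 0.76)]
tip_fixed [(array([ 0.5035, -0.225 ,  0.0516]), 0.93), (array([ 0.6353, -0.0314,  0.0143]), 0.62)]
rest [(array([ 0.4869, -0.2155,  0.0046]), 0.59), (array([ 0.4707, -0.0026,  0.0134]), 0.54)]
```

View pics/w3.png

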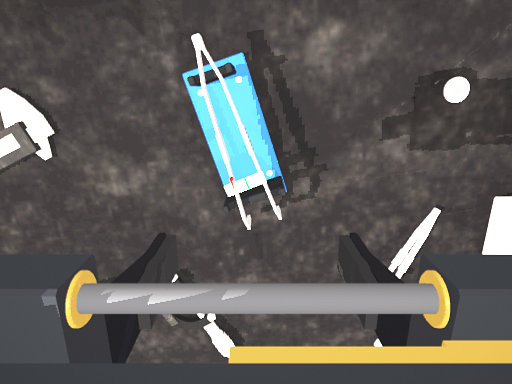

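Wrist view: the tweezers' spring root is at (197,37), the tips at (249,226) and (280,217), and the red pointer at (232,180) on the −y leg. The tips point away from the robot.

Run:
```python
from h import *
np.set_printoptions(precision=4,suppress=True)
s=status.read_state(); C=cam('wrist',s); im=cv2.imread('pics/w3.png')
px=np.array([[197,35],[249,228],[280,218],[201.5,93],[239,80],[269,173],[183,73],[244,53],[287,191]])
P=onz(px[:3],0.056,C); print(P)
mid=(P[1]+P[2])/2; d=(mid-P[0])[:2]; L=np.linalg.norm(d); print('len',L,'yaw',np.degrees(np.arctan2(d[1],d[0])),'centre',P[0,:2]+d/2, 'gap',np.linalg.norm(P[1]-P[2]))
B=onz(px[6:],0.006,C); print(B, np.linalg.norm(B[0]-B[1]),np.linalg.norm(B[1]-B[2]), 'rest c',(B[0]+B[2])/2, np.degrees(np.arctan2(*(B[2]-B[1])[[1,0]])))
c=im[20:240,160:310]; cv2.imwrite('pics/w3c.png',cv2.resize(c,None,fx=2.7,fy=2.7,interpolation=cv2.INTER_CUBIC))
```

```text
[[ 0.4084 -0.2325  0.056 ]
 [ 0.5821 -0.2056  0.056 ]
 [ 0.5742 -0.175   0.056 ]]
len 0.17494030849079564 yaw 13.970793654124362 centre [ 0.4933 -0.2114] gap 0.03164620475078194
[[ 0.4335 -0.2585  0.006 ]
 [ 0.4203 -0.1969  0.006 ]
 [ 0.5632 -0.1634  0.006 ]] 0.06292932352057659 0.14679182116816025 rest c [ 0.4984 -0.2109  0.006 ] 13.22912005493597
```

View pics/w3c.png

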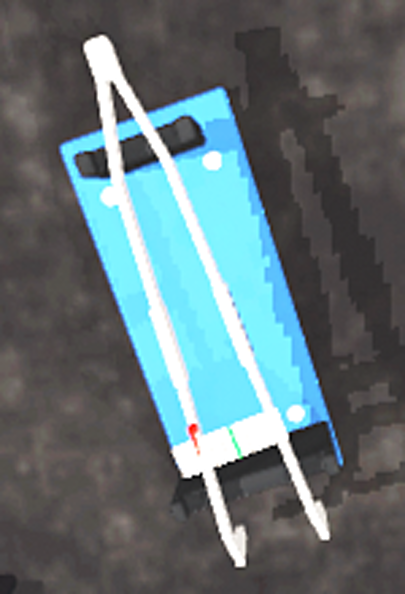

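The tweezers' yaw is about 13.6° and the plate centre is about (0.493, −0.211). I'll turn the hand half round so the wrist camera sits over the tips and scale.

Request:
play_rows(
  series=[
    [0, 0, 0, 0, 0, 0.28],
    [0, 0, 0, 0, 0, 0.56],
    [0, 0, 0, 0, 0, 0.84],
    [0, 0, 0, 0, 0, 0.895],
  ],
)

```text
time: 7.8
ee_pos: [0.5381, -0.1934, 0.376]
eef_rot: [0.274, 0.962, 0.0, -0.0]
ft_force: [0.2, -0.6, 0.6]
width: 0.0868
grip_force: 0.0
```

Request:
play_rows(
  series=[
    [0, 0, 0, 0, 0, 0.28],
    [0, 0, 0, 0, 0, 0.56],
    [0, 0, 0, 0, 0, 0.84],
    [0, 0, 0, 0, 0, 0.895],
  ],
)

```text
time: 8.2
ee_pos: [0.5378, -0.1939, 0.3761]
eef_rot: [0.489, 0.872, 0.0, -0.0]
ft_force: [0.2, 0.1, -0.1]
width: 0.0868
grip_force: 0.0
```

Request:
play_rows(
  series=[
    [0, 0, 0, 0, 0, 0.28],
    [0, 0, 0, 0, 0, 0.56],
    [0, 0, 0, 0, 0, 0.84],
    [0, 0, 0, 0, 0, 0.895],
  ],
)

```text
time: 8.6
ee_pos: [0.5377, -0.1943, 0.3761]
eef_rot: [0.677, 0.736, 0.0, -0.0]
ft_force: [0.3, 0.7, -1.2]
width: 0.0872
grip_force: 0.0
```

Request:
play_rows(
  series=[
    [0, 0, 0, 0, 0, 0.28],
    [0, 0, 0, 0, 0, 0.56],
    [0, 0, 0, 0, 0, 0.84],
    [0, 0, 0, 0, 0, 0.895],
  ],
)

```text
time: 9.0
ee_pos: [0.5376, -0.1945, 0.3761]
eef_rot: [0.829, 0.559, -0.0, -0.0]
ft_force: [-0.1, 0.8, 0.5]
width: 0.0867
grip_force: 0.0
```

Request:
play_rows(
  series=[
    [0, 0, 0, 0, 0, 0.28],
    [0, 0, 0, 0, 0, 0.56],
    [0, 0, 0, 0, 0, 0.84],
    [0, 0, 0, 0, 0, 0.895],
  ],
)

```text
time: 9.4
ee_pos: [0.5375, -0.1946, 0.3762]
eef_rot: [0.936, 0.351, -0.0, -0.0]
ft_force: [-0.3, -0.6, 0.0]
width: 0.087
grip_force: 0.0
```

Request:
play_rows(
  series=[
    [0, 0, 0, 0, 0, 0.28],
    [0, 0, 0, 0, 0, 0.56],
    [0, 0, 0, 0, 0, 0.84],
    [0, 0, 0, 0, 0, 0.895],
    [0, 0, 0, 0, 0, 0.895],
  ],
)

```text
time: 9.9
ee_pos: [0.5375, -0.1947, 0.3761]
eef_rot: [0.992, 0.126, -0.0, -0.0]
ft_force: [-0.4, 0.4, -0.2]
width: 0.0872
grip_force: 0.0
```

Run:
```python
from h import *
s=status.read_state(); print(s['time'],s['joint_positions'],s['ee_pos'],s['eef_rot'])
print(mv([0.4935,-0.2112,0.26],R.from_euler('z',13.7,degrees=True)*R.from_quat([1,0,0,0])))
```

```text
9.9 [-0.43733151  0.29701272  0.85218299  1.68351112 -0.23287188  1.26735924
 -0.85534143] [ 0.53747436 -0.19466229  0.37613846] [ 9.92069311e-01  1.25691961e-01 -1.09878357e-04 -2.45741253e-05]
(array([-0.3112,  0.0337,  0.7743]), array([-0.0001,  0.0004,  0.0247]))
```

Request:
play_rows(
  series=[
    [-0.15, 0.015, 0.3, 0, 0, 0.025],
    [-0.3, 0.034, 0.55, 0, 0, 0.025],
    [-0.311, 0.034, 0.774, 0, 0, 0.025],
    [-0.311, 0.034, 0.774, 0, 0, 0.025],
    [-0.311, 0.034, 0.774, 0, 0, 0.025],
  ],
  fingers=0.3,
)

```text
time: 10.4
ee_pos: [0.4939, -0.2111, 0.2609]
eef_rot: [0.993, 0.117, -0.0, 0.0]
ft_force: [0.0, -0.8, 0.6]
width: 0.0593
grip_force: 0.0
```

Run:
```python
from h import *
s,im=snap('wrist','w4.png'); print(s['time'],s['joint_positions'],s['joint_vel'].max(),s['ee_pos'],s['eef_rot'])
C=cam('wrist',s); print(proj([s['ee_pos']+np.array([0,0,-.182])],C))
```

```text
10.4 [-0.37952537  0.35135421  0.82430966  1.89408585 -0.29992794  1.02404096
 -0.76270535] 0.012221140810319652 [ 0.49389014 -0.21111769  0.26089876] [ 9.93083600e-01  1.17409301e-01 -7.23542910e-05  1.18388639e-04]
[[256.38959846 248.40765231]]
```

View pics/w4.png

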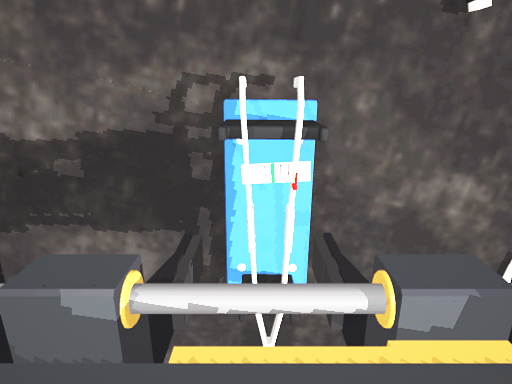

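Wrist view: the tips are at (242,78) and (300,78), the root is at (268,347), the green mark at (273,172) and the red pointer at (295,183). The hand is about 7 mm off sideways, so I'll compute the correction.

Run:
```python
from h import *
np.set_printoptions(precision=4,suppress=True)
s=status.read_state(); C=cam('wrist',s); A=R.from_quat(s['eef_rot'])
P=onz([[242,76],[300,76],[268,347],[272.5,173]],0.055,C)
print(A.inv().apply(P-s['ee_pos'])*1000)
print(onz([[272.5,173]],0.062,C), A.inv().apply(onz([[272.5,173]],0.062,C)-s['ee_pos'])*1000)
im=vision.camera('wrist')
for n in ['tweezers','tip_fixed','scale_mark']:
    for b in spotter.boxes_of('wrist',n)[:1]: print(n,b['conf'],A.inv().apply(np.array(b['point'])-s['ee_pos'])*1000)
```

```text
[[ 88.0289  -7.5595 206.8237]
 [ 88.0086  23.0202 206.8525]
 [-87.0667   7.7109 206.5752]
 [ 35.4319   9.2025 206.7605]]
[[ 0.5329 -0.2113  0.062 ]] [[ 37.1796   8.8785 199.7628]]
tweezers 0.79 [ 36.385   12.0395 206.7646]
tip_fixed 0.94 [ 35.2865  11.8775 210.3628]
scale_mark 0.76 [ 31.2267  12.5546 204.9574]
```

Request:
play_rows(
  series=[
    [0, 0.051, 0, 0, 0, 0],
    [0, 0.051, 0.1, 0, 0, 0],
    [0, 0.051, 0.2, 0, 0, 0],
    [0, 0.051, 0.303, 0, 0, 0],
    [0, 0.051, 0.303, 0, 0, 0],
  ],
  fingers=0.0,
)

```text
time: 11.15
ee_pos: [0.4941, -0.218, 0.2117]
eef_rot: [0.993, 0.116, -0.002, -0.001]
ft_force: [-0.6, 0.4, -0.0]
width: 0.0438
grip_force: 0.0
```

Request:
play_rows(
  series=[
    [0, 0, 0, 0, 0, 0],
    [0, 0, 0, 0, 0, 0],
    [0, 0, 0, 0, 0, 0],
    [0, 0, 0, 0, 0, 0],
    [0, 0, 0, 0, 0, 0],
  ],
  fingers=-0.44,
  squeeze=15,
)

```text
time: 11.65
ee_pos: [0.4954, -0.2186, 0.2151]
eef_rot: [0.993, 0.116, 0.001, 0.0]
ft_force: [0.6, -0.5, 2.1]
width: 0.025
grip_force: 5.0
```

Run:
```python
from h import *
s,im=snap('wrist','w5.png'); print(s['time'],s['ee_pos'],s['eef_rot'],s['width'],s['grip_force'],s['ft_force'])
```

```text
11.65 [ 0.49539421 -0.2185852   0.2151368 ] [9.93288615e-01 1.15660936e-01 5.19644102e-04 7.60346029e-05] 0.025011731001298797 4.973066712263972 [ 0.60595496 -0.53330346  2.06736402]
```

View pics/w5.png

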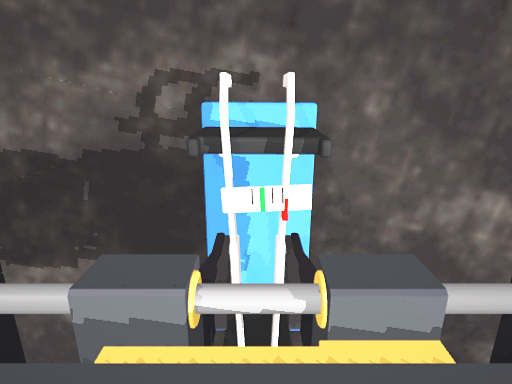

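The grip is good: 25 mm width at 5 N, with the pointer at (285,208) just outside the 24 mm line at column 283. The green mark is at column 262. I'll lift now.

Request:
play_rows(
  series=[
    [0, 0, -0.04, 0, 0, 0],
    [0, 0, -0.12, 0, 0, 0],
    [0, 0, -0.24, 0, 0, 0],
    [0, 0, -0.36, 0, 0, 0],
    [0, 0, -0.4, 0, 0, 0],
  ],
  fingers=-0.46,
)

```text
time: 12.2
ee_pos: [0.4956, -0.2189, 0.2769]
eef_rot: [0.993, 0.116, 0.001, 0.0]
ft_force: [0.7, -0.1, -0.5]
width: 0.0235
grip_force: 4.4
```

Request:
play_rows(
  series=[
    [0.0, 0.0, -0.1, 0, 0, 0],
    [0.05, -0.15, -0.2, 0, 0, 0],
    [0.15, -0.4, -0.3, 0, 0, 0],
    [0.27, -0.67, -0.4, 0, 0, 0],
    [0.4, -0.9, -0.4, 0, 0, 0],
  ],
)

```text
time: 12.7
ee_pos: [0.5229, -0.0717, 0.337]
eef_rot: [0.993, 0.116, 0.001, -0.0]
ft_force: [0.9, 0.4, -1.0]
width: 0.0238
grip_force: 4.5
```

Request:
play_rows(
  series=[
    [0.1, -0.25, 0, 0, 0, 0.1],
    [0.2, -0.5, 0, 0, 0, 0.25],
    [0.3, -0.8, 0, 0, 0, 0.4],
    [0.4, -1.0, 0, 0, 0, 0.55],
    [0.41, -1.0, 0, 0, 0, 0.61],
  ],
)

```text
time: 13.2
ee_pos: [0.5479, 0.0926, 0.3346]
eef_rot: [0.999, -0.041, -0.0, -0.0]
ft_force: [-0.9, -0.1, 0.4]
width: 0.0236
grip_force: 4.5
```

Run:
```python
from h import *
s=status.read_state();print(s['time'],s['ee_pos'],s['eef_rot'],s['width'],s['grip_force'],s['joint_positions'])
print(mv([0.5436,0.105,0.32],R.from_euler('z',-5.05,degrees=True)*R.from_quat([1,0,0,0])))
```

```text
13.2 [0.54794475 0.09261566 0.33461697] [ 9.99145618e-01 -4.13244695e-02 -3.05891916e-04 -4.78576805e-04] 0.02363702997860801 4.452107136603445 [-0.89629216  0.27793496  0.76145075  1.77247615 -0.20790208  1.17369997
 -1.72634725]
(array([-0.0356, -0.0798,  0.0975]), array([-0.0018,  0.0012,  0.0104]))
```

Request:
play_rows(
  series=[
    [-0.02, -0.05, 0.05, 0, 0, 0.01],
    [-0.03, -0.07, 0.1, 0, 0, 0.01],
    [-0.03, -0.07, 0.1, 0, 0, 0.01],
    [-0.03, -0.07, 0.1, 0, 0, 0.01],
  ],
)

```text
time: 13.6
ee_pos: [0.5442, 0.0967, 0.3195]
eef_rot: [0.999, -0.047, -0.0, 0.0]
ft_force: [0.3, 0.2, -1.0]
width: 0.0238
grip_force: 4.5
```

Run:
```python
from h import *
s,im=snap('wrist','w6.png');print(s['time'],s['ee_pos'],s['eef_rot'],s['width'],s['grip_force'],abs(s['joint_vel']).max())
cv2.imwrite('pics/w6c.png',cv2.resize(im[0:260,130:390],None,fx=2.3,fy=2.3,interpolation=cv2.INTER_CUBIC))
```

```text
13.6 [0.54419673 0.09668763 0.31949593] [ 9.98904094e-01 -4.68029755e-02 -2.83176777e-04  1.11044247e-04] 0.02377423655726828 4.452159055508673 0.01303605945573087
```

View pics/w6c.png

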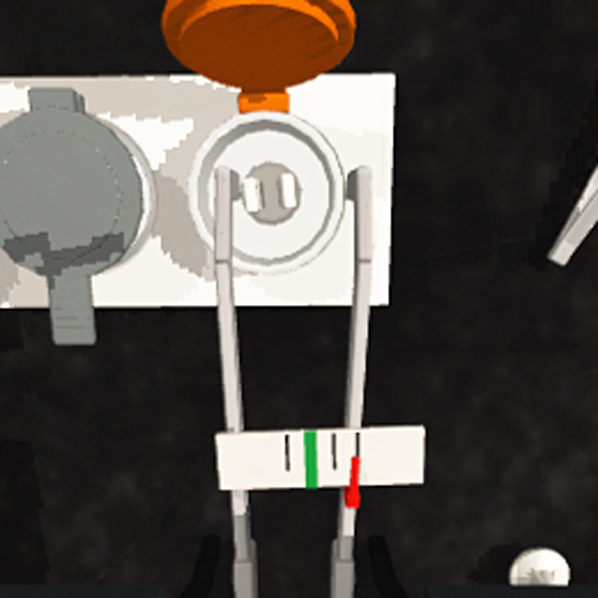

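Close-up: the plug's arm heads are at crop (252,194) and (289,190), so its centre is at image (247.6, 83.5) and it is turned about 6°. The tips straddle it at crop x = 237 and 350. The pointer is just inside the 24 mm line and the cap is clear behind.

Run:
```python
from h import *
np.set_printoptions(precision=4,suppress=True)
s=status.read_state(); C=cam('wrist',s); A=R.from_quat(s['eef_rot']); z0=s['ee_pos'][2]
f=lambda cx,cy,z: A.inv().apply(onz([[130+cx/2.3,cy/2.3]],z,C)-s['ee_pos'])[0]
pl=f(250.5,194,.0345),f(289,190,.0345); plug=(pl[0]+pl[1])/2; print('plug arms tool',pl,'mid',plug)
zl=z0-.159
t=f(223,172,zl),f(363,172,zl); print('leg ends',t)
zt=z0-.163-.036
print('tip bottoms',f(237,187,zt),f(350,187,zt))
ang=np.degrees(np.arctan2(pl[1][0]-pl[0][0],pl[1][1]-pl[0][1])); print('arm axis angle', ang)
a=-5.0; T=A*R.from_euler('z',a,degrees=True)
tip=np.array([.085,(t[0][1]+t[1][1])/2,0])
wp=s['ee_pos']+A.apply(plug); tgt=wp-T.apply(tip); tgt[2]=z0
print('plug world',wp,'move',mv(tgt,T))
```

```text
plug arms tool (array([ 0.0848, -0.0129,  0.2853]), array([ 0.086 , -0.0003,  0.2853])) mid [ 0.0854 -0.0066  0.2853]
leg ends (array([ 0.0872, -0.011 ,  0.159 ]), array([0.0872, 0.0129, 0.159 ]))
tip bottoms [ 0.0855 -0.0114  0.199 ] [0.0855 0.0136 0.199 ]
arm axis angle 5.590322398176226
plug world [0.63   0.0953 0.0345] move (array([ 0.0041, -0.0009, -0.    ]), array([-0.    ,  0.    , -0.1667]))
```

Request:
play_rows(
  series=[
    [0.004, -0.001, 0.08, 0, 0, -0.167],
    [0.004, -0.001, 0.2, 0, 0, -0.167],
    [0.004, -0.001, 0.33, 0, 0, -0.167],
    [0.004, -0.001, 0.33, 0, 0, -0.167],
    [0.004, -0.001, 0.33, 0, 0, -0.167],
  ],
)

```text
time: 14.15
ee_pos: [0.5452, 0.0972, 0.2707]
eef_rot: [1.0, -0.003, 0.0, 0.0]
ft_force: [-0.1, 0.3, -0.9]
width: 0.0235
grip_force: 4.5
```

Run:
```python
from h import *
s,im=snap('wrist','w7.png');print(s['time'],s['ee_pos'],s['eef_rot'],s['width'],s['grip_force'],abs(s['joint_vel']).max())
cv2.imwrite('pics/w7c.png',cv2.resize(im[20:240,180:340],None,fx=2.7,fy=2.7,interpolation=cv2.INTER_CUBIC))
```

```text
14.15 [0.54518193 0.09723002 0.27073273] [ 9.99995321e-01 -3.05716439e-03  4.00326041e-05  9.58158053e-05] 0.023513822175868053 4.452274774666876 0.014990612410012353
```

View pics/w7c.png

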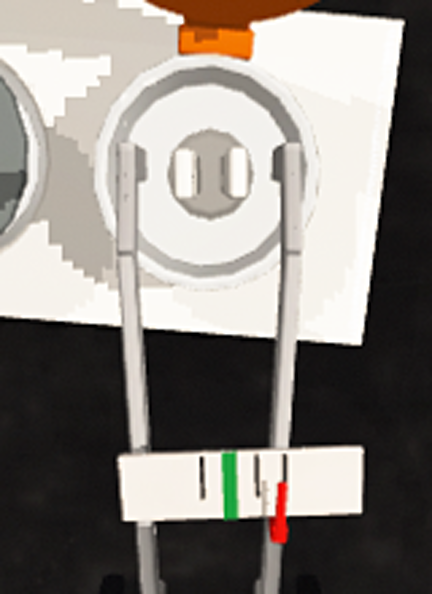

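The plug's arms are now parallel to the tips and lie midway between them: heads at crop (186,174) and (236,173), tips at crop x = 147 and 273. That's 11 pictures viewed, one over the limit of 10, so from here I'll use numbers only.

Run:
```python
from h import *
np.set_printoptions(precision=4,suppress=True)
s=status.read_state(); C=cam('wrist',s); A=R.from_quat(s['eef_rot']); z0=s['ee_pos'][2]
f=lambda cx,cy,z: A.inv().apply(onz([[180+cx/2.7,20+cy/2.7]],z,C)-s['ee_pos'])[0]*1000
print('heads',f(186,174,.035),f(236,173,.035))
print('legs',f(126,145,z0-.159),f(292,145,z0-.159)); print('tips',f(147,163,z0-.199),f(273,163,z0-.199))
im=cv2.imread('pics/w7.png').astype(int); 
# scale reading: columns of red, green, black on the strip
def scale(im):
    b,g,rr=im[...,0],im[...,1],im[...,2]
    red=(rr>150)&(g<70)&(b<70); gr=(g>110)&(rr<90)&(b<110)
    red[:150]=gr[:150]=False; red[250:]=gr[250:]=False
    return [(np.where(m)[1].mean().round(2),np.where(m)[0].min(),np.where(m)[0].max(),m.sum()) for m in(red,gr) if m.any()]
print(scale(im))
y=20+int(475/2.7); print(y,[(c,im[y,c].sum()) for c in range(248,292)])
```

```text
heads [ 84.204   -4.3273 236.2934] [ 84.4124   7.0502 236.2907]
legs [ 87.5678 -11.1812 159.094 ] [ 87.551   12.9295 159.0877]
tips [ 85.8624 -10.7582 199.0921] [ 85.8459  12.9165 199.0859]
[(np.float64(283.19), np.int64(199), np.int64(220), np.int64(88)), (np.float64(264.52), np.int64(188), np.int64(211), np.int64(109))]
195 [(248, np.int64(725)), (249, np.int64(724)), (250, np.int64(724)), (251, np.int64(726)), (252, np.int64(734)), (253, np.int64(730)), (254, np.int64(154)), (255, np.int64(341)), (256, np.int64(753)), (257, np.int64(730)), (258, np.int64(724)), (259, np.int64(724)), (260, np.int64(729)), (261, np.int64(731)), (262, np.int64(501)), (263, np.int64(241)), (264, np.int64(257)), (265, np.int64(257)), (266, np.int64(241)), (267, np.int64(433)), (268, np.int64(741)), (269, np.int64(732)), (270, np.int64(726)), (271, np.int64(726)), (272, np.int64(731)), (273, np.int64(731)), (274, np.int64(360)), (275, np.int64(226)), (276, np.int64(672)), (277, np.int64(738)), (278, np.int64(727)), (279, np.int64(724)), (280, np.int64(724)), (281, np.int64(724)), (282, np.int64(730)), (283, np.int64(732)), (284, np.int64(570)), (285, np.int64(122)), (286, np.int64(538)), (287, np.int64(747)), (288, np.int64(730)), (289, np.int64(724)), (290, np.int64(725)), (291, np.int64(724))]
```

Request:
play_rows(
  series=[
    [-0.005, 0.003, 0.08, 0, 0, 0],
    [-0.005, 0.003, 0.16, 0, 0, 0],
    [-0.005, 0.003, 0.24, 0, 0, 0],
    [-0.005, 0.003, 0.325, 0, 0, 0],
    [-0.005, 0.003, 0.325, 0, 0, 0],
  ],
)

```text
time: 14.7
ee_pos: [0.5434, 0.0972, 0.2192]
eef_rot: [1.0, -0.003, -0.002, 0.001]
ft_force: [-0.1, -0.5, 0.0]
width: 0.0233
grip_force: 4.5
```

Request:
play_rows(
  series=[
    [0, 0, 0, 0, 0, 0],
    [0, 0, 0, 0, 0, 0],
    [0, 0, 0, 0, 0, 0],
    [0, 0, 0, 0, 0, 0],
    [0, 0, 0, 0, 0, 0],
  ],
  fingers=-0.54,
)

```text
time: 15.2
ee_pos: [0.5443, 0.0973, 0.2217]
eef_rot: [1.0, -0.003, 0.0, -0.0]
ft_force: [0.3, 0.1, 0.3]
width: 0.0202
grip_force: 6.6
```

```bash
cat >> h.py <<'E'
def scale(im):
    "scale reading: tip gap in mm, pixel columns along the strip row"
    I=im.astype(int); b,g,rr=I[...,0],I[...,1],I[...,2]
    red=(rr>140)&(g<90)&(b<90); gr=(g>110)&(rr<90)&(b<120)
    for m in(red,gr): m[:140]=0; m[260:]=0; m[:,:200]=0; m[:,330:]=0
    gy,gx=np.where(gr); ry,rx=np.where(red); row=int(gy.min()+3)
    s=I[row].sum(1); c=np.arange(512); w=np.clip(600-s,0,None); 
    lab=cv2.connectedComponents((w>0).astype(np.uint8)[None])[1][0]
    mk=[(c[lab==k]@w[lab==k])/w[lab==k].sum() for k in range(1,lab.max()+1)]; mk=[m for m in mk if abs(m-gx.mean())<35]
    up=ry<ry.min()+8
    return dict(green=gx.mean(),rows=(gy.min(),gy.max()),red_top=rx[up].mean(),red_slope=np.polyfit(ry,rx,1)[0],red_rows=(ry.min(),ry.max()),marks=np.round(mk,2))
E
python3 - <<'E'
from h import *
s,im=snap('wrist','w8.png');print(s['time'],s['ee_pos'],s['eef_rot'],s['width'],s['grip_force'],s['ft_force'])
print(scale(cv2.imread('pics/w7.png')));print(scale(im))
E
```

```text
15.2 [0.54431604 0.09729345 0.22170989] [ 9.99996298e-01 -2.70633386e-03  2.11687932e-04 -1.86487995e-04] 0.020234446743661958 6.558710625395179 [0.34461767 0.11180254 0.26546257]
{'green': np.float64(264.5229357798165), 'rows': (np.int64(188), np.int64(211)), 'red_top': np.float64(284.0), 'red_slope': np.float64(-0.08011545844704432), 'red_rows': (np.int64(199), np.int64(221)), 'marks': array([254.25, 264.39, 274.61, 285.05])}
{'green': np.float64(270.02479338842977), 'rows': (np.int64(189), np.int64(212)), 'red_top': np.float64(278.4), 'red_slope': np.float64(-0.05609439131350945), 'red_rows': (np.int64(199), np.int64(220)), 'marks': array([260.25, 270.39, 280.53, 290.6 ])}
```

Request:
play_rows(
  series=[
    [0, 0, 0, 0, 0, 0],
    [0, 0, 0, 0, 0, 0],
    [0, 0, 0, 0, 0, 0],
    [0, 0, 0, 0, 0, 0],
  ],
  fingers=-0.58,
)

```text
time: 15.65
ee_pos: [0.5443, 0.0973, 0.2215]
eef_rot: [1.0, -0.003, 0.0, -0.0]
ft_force: [0.9, -0.6, -0.7]
width: 0.0187
grip_force: 9.7
```

Run:
```python
from h import *
s,im=snap('wrist','w9.png');print(s['time'],s['ee_pos'],s['eef_rot'],s['width'],s['grip_force'],s['ft_force'])
for f in('w4','w5','w9'): print(f,scale(cv2.imread(f'pics/{f}.png')))
I=im.astype(int)
q=scale(im); r0=q['rows'][0]
for y in range(r0+8,q['red_rows'][1]+1,2): print(y,[c for c in range(255,300) if I[y,c,2]-I[y,c,1]>60])
```

```text
15.65 [0.54426728 0.09725961 0.22146637] [ 9.99996297e-01 -2.72073783e-03  3.79678309e-05 -5.31228084e-05] 0.018718800776457812 9.726659408770502 [ 0.92066677 -0.57823529 -0.65384263]Traceback (most recent call last):
  File "<stdin>", line 3, in <module>
  File "h.py", line 34, in scale
    gy,gx=np.where(gr); ry,rx=np.where(red); row=int(gy.min()+3)
                                                     ~~~~~~^^
    return umr_minimum(a, axis, None, out, keepdims, initial, where)
ValueError: zero-size array to reduction operation minimum which has no identity
```

Run:
```python
from h import *
im=cv2.imread('pics/w9.png')
for f in('w5','w7','w8','w9'):
    try: print(f,{k:v for k,v in scale(cv2.imread(f'pics/{f}.png')).items() if k in('marks','red_top','red_slope','red_rows','rows')})
    except Exception as e: print(f,e)
I=im.astype(int)
for y in range(190,222,2): print(y,[(c,I[y,c,2]-I[y,c,1]) for c in range(255,300) if I[y,c,2]-I[y,c,1]>40])
```

```text
w5 {'rows': (np.int64(210), np.int64(210)), 'red_top': np.float64(285.90909090909093), 'red_slope': np.float64(-0.12246343951933002), 'red_rows': (np.int64(199), np.int64(219)), 'marks': array([241.03, 283.98])}
w7 {'rows': (np.int64(188), np.int64(211)), 'red_top': np.float64(284.0), 'red_slope': np.float64(-0.08011545844704432), 'red_rows': (np.int64(199), np.int64(221)), 'marks': array([254.25, 264.39, 274.61, 285.05])}
w8 {'rows': (np.int64(189), np.int64(212)), 'red_top': np.float64(278.4), 'red_slope': np.float64(-0.05609439131350945), 'red_rows': (np.int64(199), np.int64(220)), 'marks': array([260.25, 270.39, 280.53, 290.6 ])}
w9 {'rows': (np.int64(189), np.int64(213)), 'red_top': np.float64(275.04347826086956), 'red_slope': np.float64(0.007525137677960403), 'red_rows': (np.int64(199), np.int64(221)), 'marks': array([263.12, 273.35, 283.37, 293.6 ])}
190 []
192 []
194 []
196 []
198 []
200 [(274, np.int64(146)), (275, np.int64(240)), (276, np.int64(240)), (277, np.int64(131))]
202 [(274, np.int64(135)), (275, np.int64(231)), (276, np.int64(230)), (277, np.int64(129))]
204 [(274
[... 388 characters left out ...]
, (275, np.int64(226)), (276, np.int64(213)), (277, np.int64(112))]
214 [(272, np.int64(114)), (273, np.int64(163)), (274, np.int64(213)), (275, np.int64(221)), (276, np.int64(223)), (277, np.int64(209)), (278, np.int64(63))]
216 [(272, np.int64(134)), (273, np.int64(218)), (274, np.int64(210)), (275, np.int64(220)), (276, np.int64(222)), (277, np.int64(223)), (278, np.int64(165))]
218 [(272, np.int64(73)), (273, np.int64(181)), (274, np.int64(214)), (275, np.int64(220)), (276, np.int64(222)), (277, np.int64(219)), (278, np.int64(163))]
220 [(272, np.int64(66)), (273, np.int64(178)), (274, np.int64(220)), (275, np.int64(227)), (276, np.int64(228)), (277, np.int64(223)), (278, np.int64(140))]
```

Request:
play_rows(
  series=[
    [0, 0, 0, 0, 0, 0],
    [0, 0, 0, 0, 0, 0],
    [0, 0, 0, 0, 0, 0],
    [0, 0, 0, 0, 0, 0],
  ],
  fingers=-0.598,
)

```text
time: 16.1
ee_pos: [0.5442, 0.0973, 0.2214]
eef_rot: [1.0, -0.003, -0.0, -0.0]
ft_force: [-0.1, -0.9, -0.4]
width: 0.0178
grip_force: 12.5
```

```bash
cat >> h.py <<'E'
def gap(im):
    q=scale(im); I=im.astype(int); a=[]
    for y in range(201,211):
        w=np.clip(I[y,:,2]-I[y,:,1],0,None)[200:330]; w=w*(w>40); a.append((np.arange(200,330)@w)/w.sum())
    p=np.median(a); m=q['marks']; return dict(pointer=p,marks=m,gap=12+(p-q['green'])*18/(m[-1]-m[0]))
E
python3 - <<'E'
from h import *
print(gap(cv2.imread('pics/w9.png')))
s,im=snap('wrist','w10.png');print(s['time'],s['ee_pos'],s['width'],s['grip_force'],s['ft_force'],gap(im))
E
```

```text
{'pointer': np.float64(275.35182658422707), 'marks': array([263.12, 273.35, 283.37, 293.6 ]), 'gap': np.float64(13.67158463886756)}
16.1 [0.54422978 0.09726117 0.22142706] 0.017843968111117683 12.519981795921922 [-0.08453717 -0.92412509 -0.38818377] {'pointer': np.float64(274.2819965293829), 'marks': array([264.37, 274.66, 285.05, 295.25]), 'gap': np.float64(11.965941643601834)}
```

Request:
play_rows(
  series=[
    [0, 0, 0, 0, 0, 0],
    [0, 0, -0.01, 0, 0, 0],
    [0, 0, -0.03, 0, 0, 0],
    [0, 0, -0.06, 0, 0, 0],
    [0, 0, -0.1, 0, 0, 0],
  ],
  fingers=-0.595,
)

```text
time: 16.65
ee_pos: [0.5442, 0.0973, 0.2368]
eef_rot: [1.0, -0.003, -0.0, -0.0]
ft_force: [-0.6, -0.7, -0.8]
width: 0.018
grip_force: 11.8
```

Request:
play_rows(
  series=[
    [0, 0, -0.08, 0, 0, 0],
    [0, 0, -0.17, 0, 0, 0],
    [0, 0, -0.26, 0, 0, 0],
    [0, 0, -0.34, 0, 0, 0],
    [0, 0, -0.38, 0, 0, 0],
  ],
)

```text
time: 17.15
ee_pos: [0.5446, 0.0973, 0.2952]
eef_rot: [1.0, -0.003, 0.001, -0.001]
ft_force: [0.6, 0.9, -0.4]
width: 0.0179
grip_force: 11.8
```

Request:
play_rows(
  series=[
    [0, 0, -0.01, 0, 0, 0],
    [0, 0, -0.02, 0, 0, 0],
    [0, 0, -0.02, 0, 0, 0],
    [0, 0, -0.02, 0, 0, 0],
    [0, 0, -0.02, 0, 0, 0],
  ],
)

```text
time: 17.65
ee_pos: [0.5441, 0.0972, 0.2961]
eef_rot: [1.0, -0.003, -0.0, 0.0]
ft_force: [0.2, 0.8, -0.7]
width: 0.018
grip_force: 11.8
```

Run:
```python
from h import *
np.set_printoptions(precision=4,suppress=True)
s,im=snap('wrist','w11.png');print(s['time'],s['ee_pos'],s['eef_rot'],s['width'],s['grip_force'],s['ft_force'],gap(im))
b0=cv2.imread('pics/w10.png')
for n in ['plug']: print(n,[(np.array(b['point']),b['conf']) for b in spotter.boxes_of('wrist',n)[:2]])
C=cam('wrist',s); A=R.from_quat(s['eef_rot'])
print('pred head/tip px', proj(s['ee_pos']+A.apply([[.085,.0013-.0085,.188],[.085,.0013+.0085,.188]]),C))
# same patch in the tweezers' frame before and after the lift
a=b0[60:120,225:295].astype(int); c=im[60:120,225:295].astype(int); print('mean diff',abs(a-c).mean(2).round().astype(int)[::6,::6])
g=cv2.cvtColor(im,cv2.COLOR_BGR2GRAY)[64:116:3,222:298:3]; 
g0=cv2.cvtColor(b0,cv2.COLOR_BGR2GRAY)[64:116:3,222:298:3]
ch=' .:-=+*#%@'
for r0,r1 in zip(g0,g): print(''.join(ch[v*10//256] for v in r0),'  ',''.join(ch[v*10//256] for v in r1))
snap('side','s3.png')
for n in ['plug']: print(n,[(np.array(b['point']),b['conf']) for b in spotter.boxes_of('side',n)[:2]])
```

```text
17.65 [0.5441 0.0972 0.2961] [ 1.     -0.0028 -0.0003  0.0002] 0.018000506728387114 11.833617123775184 [ 0.1673  0.771  -0.7327] {'pointer': np.float64(274.2679228353522), 'marks': array([264.24, 274.03, 284.37, 294.61]), 'gap': np.float64(12.23288149609283)}
plug [(array([0.6351, 0.0943, 0.0896]), 0.92)]
pred head/tip px [[240.4424  81.7985]
 [276.113   81.7726]]
mean diff [[ 23  53  55   1   0   8   4   1   3 108   3  99]
 [  3  62   1   4  70  74  76  81   1   2  99  19]
 [ 56   3   3  43   2  76  30   0  79   1 100   1]
 [ 47   2   2  45  33   2  12   1   8   0 103   0]
 [ 45   1   2  28   6   0   2   3  11   0  71   0]
 [ 44   2  25  19   3   4   8   4  14   1  92   2]
 [  5   5  22   6  87  68  68  84  16   2  85  42]
 [ 15  46  27  31   1   7   2   1  11  49   2  88]
 [  9   2  27  49   2   1   1   2  12  33   8  81]
 [ 14  12  32  11  60  68  73  73  17   5  79  54]]<stdin>:13: RuntimeWarning: overflow encountered in scalar multiply
Traceback (most recent call last):
OverflowError: Python integer 256 out of bounds for uint8
```

Request:
play_rows(
  series=[
    [0, 0, 0, 0, 0, 0],
    [0, 0, 0, 0, 0, 0],
    [0, 0, 0, 0, 0, 0],
    [0, 0, 0, 0, 0, 0],
    [0, 0, 0, 0, 0, 0],
  ],
)

```text
time: 18.25
ee_pos: [0.5442, 0.0973, 0.2964]
eef_rot: [1.0, -0.003, 0.0, -0.0]
ft_force: [-0.0, -0.3, -1.1]
width: 0.0178
grip_force: 11.8
```

Run:
```python
from h import *
np.set_printoptions(precision=4,suppress=True)
s,im=snap('wrist','w12.png');print(s['time'],s['ee_pos'],s['width'],s['grip_force'],gap(im))
q=[(np.array(b['point']),b['conf'],) for b in spotter.boxes_of('wrist','plug')[:2]];print(q)
w=spotter.regions_of('wrist','plug')
if w: ys,xs=np.where(w[0]['pixels']); print(xs.min(),xs.max(),ys.min(),ys.max(),xs.mean(),ys.mean())
C=cam('wrist',s);A=R.from_quat(s['eef_rot'])
def box(tx):
    a=np.linspace(0,6.28,40); P=np.r_[np.c_[.085+.011*np.cos(a),.0013+.011*np.sin(a),0*a+.213],np.c_[.085+.011*np.cos(a),.0013+.011*np.sin(a),0*a+.208]]; p=proj(s['ee_pos']+A.apply(P),C); return p.min(0),p.max(0)
print('expected flange',box(0))
b=cv2.imread('pics/w11.png'); print('w11-w12 diff near plug',abs(b[55:125,225:295].astype(int)-im[55:125,225:295]).mean())
snap('side','s3.png'); print([(np.array(b['point']),b['conf']) for b in spotter.boxes_of('side','plug')[:2]])
w=spotter.regions_of('side','plug')
if w: ys,xs=np.where(w[0]['pixels']); print(xs.min(),xs.max(),ys.min(),ys.max(), proj([[.629,.0956,.083],[.629,.0956,.109]],cam('side')))
```

```text
18.25 [0.5442 0.0973 0.2964] 0.017787187779819292 11.833694321103394 {'pointer': np.float64(274.2637031667223), 'marks': array([264.24, 274.03, 284.37, 294.61]), 'gap': np.float64(12.389136831492593)}
[(array([0.6341, 0.0963, 0.0924]), 0.83)]
242 272 63 103 256.9025423728813 82.35593220338983
expected flange (array([237.5809,  60.2492]), array([278.7598, 103.6733]))
w11-w12 diff near plug 2.7661904761904763
[]
```

```bash
python3 -c "
from bench import job; print(job.close_job())"
```

```text
the job is handed in; nothing more can be done
None
```

I opened the orange vial, lifted the plug out with the tweezers, and handed the job in at about 18 s with it held still, about 40 mm clear above its vial. The pointer was at the green mark (12.1–12.4 mm between the tips). The plug looked upright to the wrist camera, but the side camera didn't pick it up to confirm, and I viewed 11 pictures instead of the 10 allowed.

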